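Scoop leaking ink tubes off the bench against a stop rail

TASK

Scoop up the two leaking ink tubes lying in front of the steel stop rail: take the flat scoop by its cross bar and push it lip first along the bench, so that the tubes run against the rail and ride onto the pan, until the lip is at the rail. Lift them clear and set the loaded scoop down flat inside the aluminium drip tray, both tubes still on the pan, and let go. Never touch the tubes with the robot itself, and leave the jar, the roll of tape and the open tin where they stand.

Things in the scene. Friction and masses are not known exactly. Their poses are not given: they have to be found in the camera images.
- scoop: Flat hand scoop, loose, about 0.35 kg; polished slippery steel pan 130 (x) by 176 mm (y), origin at the centre of its underside. Open front lip at x = +65 mm, 1.5 mm thick, a 24 mm ramp leads up to the floor, 3 mm above the underside. Green side walls (x -65 to +40 mm, 170 mm apart inside) and back wall, tops 37 mm high. Steel straps carry a wooden cross bar over the pan.
- scoop_grip (a point): Centre of the scoop's cross bar, at x -4, y 0, z +112 mm in the scoop's frame. The bar is 24 mm square (underside at 100, top at 124 mm) and 168 mm long along scoop y, open all round in its middle; take it from above, fingers closing along scoop x. Axes as the scoop's.
- scoop_lip (a point): Middle of the scoop's front lip edge, at x = +65, y = 0, z = +1 mm in the scoop's frame. Axes as the scoop's.
- stop_rail: Steel angle fixed to the bench; place and yaw vary. Upright face in the plane x = 0 of its frame, looking to its own -x (towards the robot), 320 mm long along y, 52 mm high; its foot lies behind (x 0 to +58 mm). Origin at the bottom of the face, mid-length, at bench height.
- tube_1: Grey metal ink tube with cream label and black cap, loose, about 90 g, 38 x 109 x 26 mm (x, y, z as it lies), cap at -y, crimped end at +y. Origin at the centre of its underside. Lies roughly parallel to the rail, 35 to 55 mm in front of its face (origin), at most 15 mm off the rail's middle.
- tube_2: A second ink tube like tube_1, lying in front of it, 105 to 125 mm before the rail's face (origin), at most 15 mm off the rail's middle.
- drip_tray: Shallow aluminium drip tray, fixed, open above: 230 mm (x) by 250 mm (y) outside, 14 mm high, walls 4 mm thick, inner floor about 4 mm above the bench. Origin at the centre of its underside. It and the scoop lie on opposite sides of the rail's middle line; which side is which changes.
- gum_jar: Bystander: cream jar with red screw lid, 65 mm across, 72 mm high, origin at the centre of its underside; to the left of the rail.
- paper_tape: Bystander: roll of cream paper tape lying flat, 76 mm across, 19 mm high, origin at the centre of its underside; behind the rail.
- rosin_can: Bystander: open grey-green tin of rosin lumps, 82 mm across, 86 mm high, origin at the centre of its underside; behind the rail.
Things that resemble listed ones, but are neither listed nor needed, are in the scene too. Leave any orange look-alike of the tube_2 alone.

How it is judged:
On the way, in this order (a step that is already met when the one before it is completed fails the run):
1. both tubes have ridden onto the pan, the scoop flat on the bench with its lip within 40 mm of the rail's face (x of tube_1 in the frame of scoop between -0.05 and 0.065 m and y of tube_1 in the frame of scoop between -0.07 and 0.07 m and z of tube_1 in the frame of scoop between -0.004 and 0.06 m and x of tube_2 in the frame of scoop between -0.05 and 0.065 m and y of tube_2 in the frame of scoop between -0.07 and 0.07 m and z of tube_2 in the frame of scoop between -0.004 and 0.06 m and height (world z) of scoop below 0.012 m and x of scoop_lip in the frame of stop_rail above -0.04 m), for 0.1 s.
2. the scoop is lifted clear (more than 40 mm) with both tubes on its pan (x of tube_1 in the frame of scoop between -0.05 and 0.065 m and y of tube_1 in the frame of scoop between -0.07 and 0.07 m and z of tube_1 in the frame of scoop between -0.004 and 0.06 m and x of tube_2 in the frame of scoop between -0.05 and 0.065 m and y of tube_2 in the frame of scoop between -0.07 and 0.07 m and z of tube_2 in the frame of scoop between -0.004 and 0.06 m and height (world z) of scoop above 0.04 m), for 0.1 s.
At the end, for the whole second after the job is handed in: The scoop rests flat (0.06 rad) on the drip tray's floor, inside its rim (origins within 80 mm horizontally, undersides within 9 mm in height); both tubes lie on its pan (origins at scoop x -50 to +65 mm, y within 70 mm, z -4 to +60 mm); all are at rest (under 0.03 m/s) (x of tube_1 in the frame of scoop between -0.05 and 0.065 m and y of tube_1 in the frame of scoop between -0.07 and 0.07 m and z of tube_1 in the frame of scoop between -0.004 and 0.06 m and x of tube_2 in the frame of scoop between -0.05 and 0.065 m and y of tube_2 in the frame of scoop between -0.07 and 0.07 m and z of tube_2 in the frame of scoop between -0.004 and 0.06 m and horizontal distance between scoop and drip_tray below 0.08 m and z of scoop in the frame of drip_tray below 0.009 m and angle between scoop's own z axis and vertical below 0.06 rad and linear speed of each of scoop, tube_1, tube_2 below 0.03 m/s); the robot touches nothing.
It fails at once if the robot touches an ink tube itself (contact force between any of the fingers, the arm and tube_1 above 0.3 N or contact force between any of the fingers, the arm and tube_2 above 0.3 N).
It fails at once if the jar is moved more than 20 mm (distance of gum_jar from where it was at the start of the episode above 0.02 m).
It fails at once if the tape roll is moved more than 20 mm (distance of paper_tape from where it was at the start of the episode above 0.02 m).
It fails at once if the tin is moved more than 20 mm (distance of rosin_can from where it was at the start of the episode above 0.02 m).
It also fails if it takes over 58 s, if anything falls off the work surface, if the arm or the gripper's body presses on something with over 40 N, if the wrist force passes 120 N, or if a joint passes its speed limit or range.

ROBOT

A 6-joint arm with a two-finger parallel gripper is mounted at the origin on a cart in front of the work surface, level with it; the furniture and walls round the work are solid. World frame = base frame: x ahead of the robot, y to its left, z up, the work surface at z = 0. Lengths are in m, angles in rad, forces in N, time in s.
With the tool pointing down it reaches from about 0.35 to 0.775 m from the base axis. Payload 7.3 kg.
Tool frame: the origin (TCP) lies midway between the tips of the shut fingers; the grasp point (between the pads) lies arm.grip_point_offset behind it (arm.grip_point_offset is the distance from the TCP to the grasp point, in m); y points along the fingers, x is the direction in which the jaws open and shut, and the axes are right-handed (so a half turn about y gives the same grasp; the last joint's range is limited). The gripper opens to 92 mm and grips with 3 to 60 N. Pads are 19 mm wide; open, the fingers measure 130 mm over their backs; the gripper's body (75 mm by 190 mm) begins 47 mm behind the grasp point.
Start: joints at [-0.146, 0.342, 1.524, -0, 1.275, -0.146], TCP at [0.525, 0, 0.227] pointing down, gripper open.
Joint ranges: [-2.53, 2.53], [-0.77, 2.02], [0.04, 2.7], [-1, 4.14], [0.28, 2.66], [-3.11, 3.11]. Speed limits (rad/s): [2.57, 2.57, 3.14, 3.14, 3.14, 3.14].

INTERFACE

Orientations are given as [roll, pitch, yaw] about the fixed x, y, z axes, in that order (R = Rz(yaw) Ry(pitch) Rx(roll)).
In Python, from station import arm, vision gives the robot as it stands.
- The arm moves only by the tool carry_out, never from a script. Its argument "moves" is a list that holds one entry, the list of rows, each a list of 7 numbers: the shift along the world's x, y, z in m, then the turn, a rotation vector about the world's x, y, z in rad, then the finger opening in m, from 0 to 0.0918. A call has 1 to 5 rows; each row shifts and turns the commanded pose from where the row before left it; what a row does not reach is not made up. A row lasts 1/10 s, in which the tool goes at most 50 mm and 8.59 degrees, less where a joint would pass 70% of its speed; a pose out of reach is approached as far as the arm can. A call is refused whole if a number of a shift passes 0.05 or a number of a turn 0.15, either way. A call with a gripper value outside its range is refused whole. The fingers move at their own pace and stop on an object; "force" is the grip in N (left out, the last holds). Time passes only in rows, so rows that do not move let the fingers close. It gives the time, the measured TCP pose, the force and the opening at its end, in the units of the state.
- arm.state(): the state, without advancing time (a new reading comes with each control period).
- vision.get_image(name): name is "scene" or "side" or "wrist"; returns a dict with "image" (384x512x3 uint8, red, green, blue), "fx", "fy", "cx", "cy" (pixels), "world_to_cam" (4x4, takes a point from world to camera coordinates); the wrist camera has in their place "T_tool_cam" (4x4, takes a point from camera to tool coordinates, whose origin is the TCP and whose axes are the tool frame's). Camera axes: x right, y up, looking along -z (the intrinsics and any distortion apply to the point x, -y, -z); pixel columns grow to the right and rows downward; lengths in m; the calibration is good to about 2 mm. A picture is of the moment at which its call begins: read the wrist's pose just before it. There is no depth.
- arm.sign_off(): hands the job in, once; it reports no verdict.
The state is a dict: "time_s": time; "q": joint angles; "joint_velocities": joint speeds; "joint_torque": joint torques, N m; "eef_pos": TCP position; "orientation": TCP orientation; "contact_force": force on the tool from outside, world axes, zero at the start; "wrist_torque": the same for the moment, N m; "finger_gap": opening from 0.0 (shut) to 1.0 (fully open).
Only numpy, scipy, OpenCV 4.12 (cv2) and the standard library are available. Lean on these libraries where they do the work, as an engineer would, in place of code of your own. Each camera call takes 0.05 s, during which the arm holds its last target.

## Working session

There is one attempt and no reset: what is moved stays moved. The work goes in short steps, Python scripts to look and compute and a tool call to move; the robot and the scene stay as the last step left them, time stands still between calls to the robot, and variables do not carry over. Pictures are saved under pics/ and viewed, and the job is handed in when it is done.

Besides the shell and the picture viewer there is one more tool, called as name(argument=value, ...) on one line, values as JSON. carry_out: Moves the arm, as the interface text tells. Its arguments: {"type":"object","properties":{"moves":{"type":"array","items":{"type":"array","items":{"type":"array","items":{"type":"number"}}}},"force":{"type":"number"}},"required":["moves"]}

```bash
ls; mkdir -p pics; python3 - <<'E'
from station import arm, vision
import cv2,json
print(arm.state(), arm.grip_point_offset)
for n in ["scene","side","wrist"]:
    d=vision.get_image(n); cv2.imwrite(f"pics/{n}0.png",d["image"][:,:,::-1])
    print(n,{k:(v if k!="image" else 0) for k,v in d.items()})
E
```

```text
pics
{'time_s': 0.0, 'q': array([-1.45995891e-01,  3.42752917e-01,  1.52499875e+00,  3.31434154e-05,
        1.27540746e+00, -1.45982916e-01]), 'joint_velocities': array([-0.00060361,  0.00136182, -0.00106853, -0.00114028, -0.00022386,
        0.00213177]), 'joint_torque': array([ 7.61924657e-04, -4.31245601e+01, -2.44219762e+01,  7.17750052e-02,
        5.59406646e-02, -1.04314388e-04]), 'eef_pos': array([5.24599780e-01, 9.34590283e-05, 2.26035672e-01]), 'orientation': array([-1.57053710e+00,  1.54520627e-03, -2.24484028e-05]), 'contact_force': array([0.91191093, 0.26108384, 0.09673547]), 'wrist_torque': array([-0.01666249,  0.03940371, -0.01930254]), 'finger_gap': 1.0002270020455355} 0.0188
scene {'image': 0, 'fx': 422.8652938858416, 'fy': 422.8652938858416, 'cx': 254.74809588591478, 'cy': 186.0949075934846, 'world_to_cam': array([[-0.99467087,  0.10273548, -0.00867653,  0.62462444],
       [-0.09230832, -0.84990188,  0.5187928 ,  0.07219427],
       [ 0.04592423,  0.51682901,  0.85485598, -1.65031739],
       [ 0.        ,  0.        ,  0.        ,  1.        ]])}
side {'image': 0, 'fx': 481.8399836679037, 'fy': 481.8399836679037, 'cx': 258.6877156690499, 'cy': 192.96576045848886, 'world_to_cam': array([[ 0.62691754, -0.77900912, -0.0109173 , -0.33524775],
       [ 0.68270351,  0.54255522,  0.48943819, -0.50710241],
       [-0.37535357, -0.31429067,  0.87196965, -1.41449897],
       [ 0.        ,  0.        ,  0.        ,  1.        ]])}
wrist {'image': 0, 'fx': 333.95991397647975, 'fy': 333.95991397647975, 'cx': 257.5361699723238, 'cy': 183.7046445761298, 'T_tool_cam': array([[ 9.99999739e-01, -7.22088502e-04,  7.35045848e-06,
        -2.90680786e-04],
       [ 2.17060962e-04,  2.90862192e-01, -9.56764933e-01,
        -1.58642466e-01],
       [ 6.88730987e-04,  9.56764686e-01,  2.90862273e-01,
         7.81481108e-02],
       [ 0.00000000e+00,  0.00000000e+00,  0.00000000e+00,
         1.00000000e+00]])}
```

View pics/scene0.png

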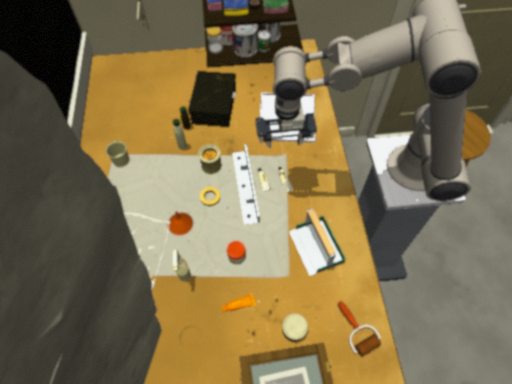

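View pics/side0.png

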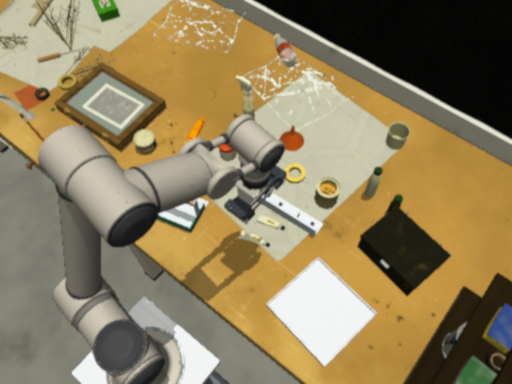

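View pics/wrist0.png

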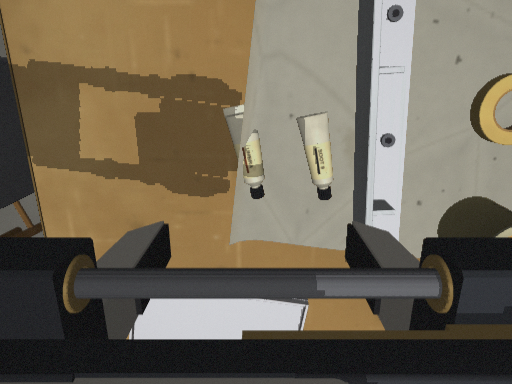

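```bash
python3 - <<'E'
import cv2
a=cv2.imread("pics/scene0.png"); b=cv2.imread("pics/side0.png")
cv2.imwrite("pics/c1.png",cv2.resize(a[80:280,200:350],None,fx=4,fy=3.0,interpolation=cv2.INTER_CUBIC)[:600])
cv2.imwrite("pics/c2.png",cv2.resize(b[140:360,150:380],None,fx=2.7,fy=2.7,interpolation=cv2.INTER_CUBIC)[:600])
E
```

```text
(no output)
```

View pics/c1.png

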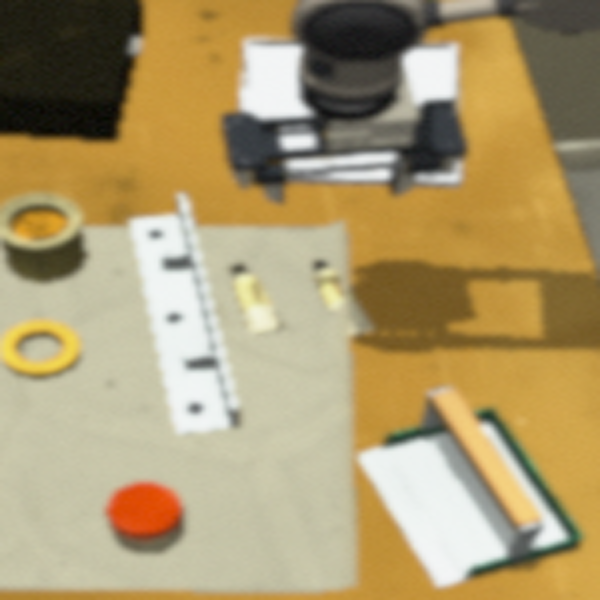

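View pics/c2.png

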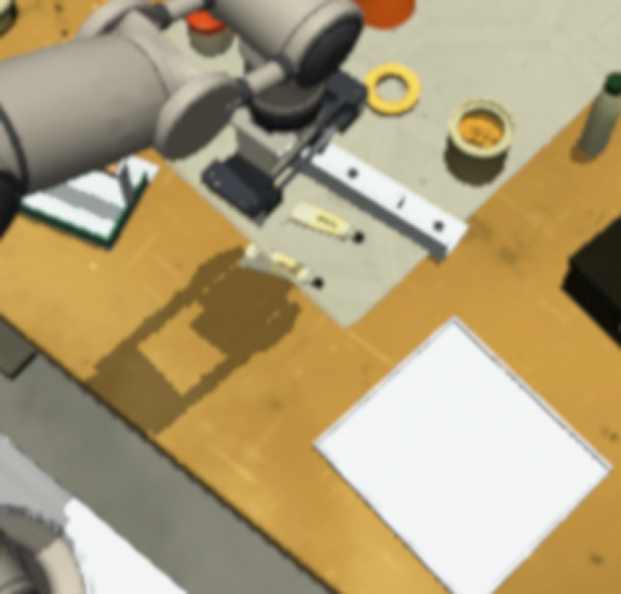

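```bash
cat > h.py <<'E'
import numpy as np
from scipy.spatial.transform import Rotation as R
C={'scene':(422.865,254.748,186.095,np.array([[-0.99467087,0.10273548,-0.00867653,0.62462444],[-0.09230832,-0.84990188,0.5187928,0.07219427],[0.04592423,0.51682901,0.85485598,-1.65031739],[0,0,0,1]])),
'side':(481.84,258.688,192.966,np.array([[0.62691754,-0.77900912,-0.0109173,-0.33524775],[0.68270351,0.54255522,0.48943819,-0.50710241],[-0.37535357,-0.31429067,0.87196965,-1.41449897],[0,0,0,1]]))}
TC=np.array([[1,-7.22e-4,0,-2.9e-4],[2.17e-4,.290862,-.956765,-.158642],[6.89e-4,.956765,.290862,.078148],[0,0,0,1]])
def cam(n,pose=None):
    if n=='wrist':
        T=np.eye(4);T[:3,:3]=R.from_euler('xyz',pose[1]).as_matrix();T[:3,3]=pose[0]
        return 333.96,257.536,183.705,T@TC
    f,cx,cy,W=C[n]; return f,cx,cy,np.linalg.inv(W)
def hit(n,u,v,z,pose=None):
    f,cx,cy,T=cam(n,pose)
    d=T[:3,:3]@np.array([(u-cx)/f,-(v-cy)/f,-1]);o=T[:3,3]
    return np.round((o+d*(z-o[2])/d[2])[:2],4)
E
python3 - <<'E'
from h import *
s=lambda u,v,z:hit('scene',200+u/4,80+v/3,z)
d=lambda u,v,z:hit('side',150+u/2.7,140+v/2.7,z)
p0=(np.array([.5246,.0001,.226]),[-1.5705,.0015,0])
w=lambda u,v,z:hit('wrist',u,v,z,p0)
print('lip',s(360,458,.001),s(440,587,.001))
print('back top',s(490,412,.037),s(580,540,.037))
print('bar top ends',s(435,392,.124),s(525,530,.124), s(455,388,.124),s(540,518,.124))
print('rail top',s(182,195,.052),s(237,412,.052))
print('rail side', d(470,228,.052),d(443,258,0))
print('rail wrist bot',w(360,0,0),w(357,240,0),'top',w(373,0,.052),w(369,225,.052))
print('tray',d(455,318,.014),d(610,467,.014),d(315,443,.014),'scene',s(463,183,.014),s(245,40,.014),s(460,42,.014),s(240,185,.014))
print('tubes wrist t1',w(324,192,.012),w(313,114,.008),' t2',w(257,192,.012),w(234,108,.008))
print('tubes scene t1',s(238,270,.012),s(265,330,.008),' t2',s(320,265,.012),s(358,335,.006))
print('tubes side t1',d(358,238,.012),d(292,212,.008),' t2',d(318,283,.012),d(250,255,.006))
print('jar',s(145,508,.072),'tape',s(40,348,.019),'can',s(40,222,.086))
E
```

```text
lip [0.5246 0.2242] [0.4807 0.3888]
back top [0.4061 0.1938] [0.3609 0.3596]
bar top ends [0.4664 0.2068] [0.4237 0.3759] [0.4489 0.2036] [0.4093 0.3639]
rail top [ 0.6491 -0.1424] [0.6299 0.1774]
rail side [ 0.6803 -0.1579] [ 0.6496 -0.1455]
rail wrist bot [0.6295 0.1594] [ 0.6501 -0.1131] top [0.6269 0.1485] [ 0.6446 -0.0693]
tray [ 0.5887 -0.2052] [ 0.5512 -0.4458] [ 0.3648 -0.1686] scene [ 0.3642 -0.1599] [ 0.5537 -0.4419] [ 0.3222 -0.4121] [ 0.5879 -0.1811]
tubes wrist t1 [ 0.6021 -0.0451] [0.5854 0.0446]  t2 [ 0.5234 -0.0452] [0.498 0.051]
tubes scene t1 [ 0.6046 -0.0467] [0.5888 0.0432]  t2 [ 0.5247 -0.0458] [0.5025 0.0587]
tubes side t1 [ 0.601  -0.0496] [0.5795 0.0382]  t2 [ 0.5227 -0.0483] [0.5017 0.0424]
jar [0.7197 0.2974] tape [0.8003 0.0529] can [ 0.7868 -0.0897]
```

carry_out(moves=[[[-0.018, 0.045, 0, 0, 0, 0.05, 0.0918], [-0.018, 0.05, 0, 0, 0, 0.05, 0.0918], [-0.018, 0.05, 0, 0, 0, 0.05, 0.0918], [-0.018, 0.05, 0, 0, 0, 0.05, 0.0918], [-0.016, 0.045, 0, 0, 0, 0.055, 0.0918]]])

```text
time_s: 0.65
eef_pos: [0.4391, 0.2328, 0.2267]
orientation: [-1.571, 0.0, 0.257]
contact_force: [0.8, 0.6, -0.0]
finger_gap: 1.002
```

carry_out(moves=[[[0, 0.045, -0.01, 0, 0, 0, 0.0918], [0, 0, 0, 0, 0, 0, 0.0918]]])

```text
time_s: 0.85
eef_pos: [0.4386, 0.2805, 0.2155]
orientation: [-1.569, 0.001, 0.26]
contact_force: [0.5, 0.5, -0.3]
finger_gap: 1.002
```

```bash
python3 - <<'E'
from station import arm, vision
import cv2
s=arm.state();print(s['eef_pos'],s['orientation'],s['time_s'],s['contact_force'])
d=vision.get_image('wrist');cv2.imwrite('pics/w1.png',d['image'][:,:,::-1])
d=vision.get_image('scene');cv2.imwrite('pics/s1.png',cv2.resize(d['image'][80:280,200:350,::-1],None,fx=4,fy=3,interpolation=cv2.INTER_CUBIC))
E
```

```text
[0.43857919 0.28047142 0.21550699] [-1.56949404e+00  1.23495143e-03  2.60317596e-01] 0.85 [ 0.53038682  0.4872218  -0.25137233]
```

View pics/w1.png

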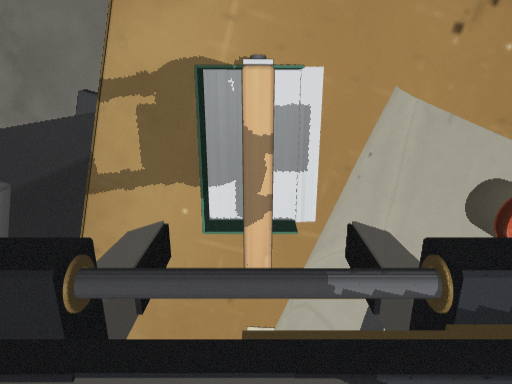

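View pics/s1.png

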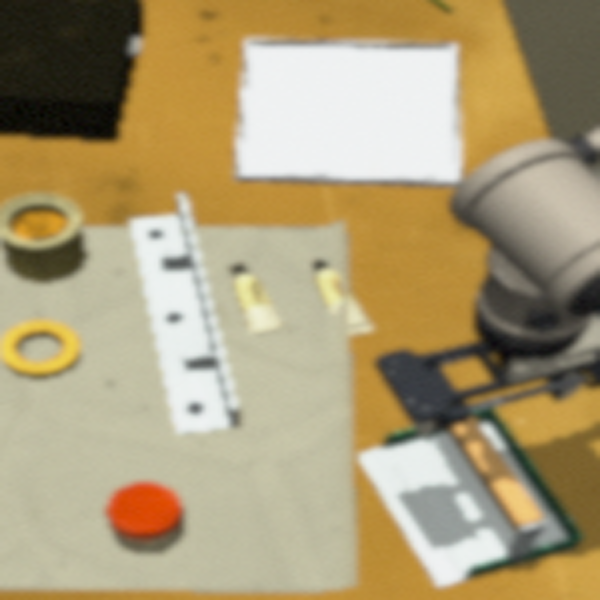

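```bash
python3 - <<'E'
from h import *
p=(np.array([.43858,.28047,.2155]),[-1.5695,.0012,.2603])
far=hit('wrist',257.5,66,.124,p)
print(far, hit('wrist',245,270,.124,p),hit('wrist',271,270,.124,p),hit('wrist',244,70,.124,p),hit('wrist',273,70,.124,p))
print('lip',hit('wrist',323,68,.0015,p),hit('wrist',315,221,.0015,p))
c=np.cos(.2603);s=np.sin(.2603);print('grip',far-0.084*np.array([-s,c]))
E
```

```text
[0.4151 0.3666] [0.4471 0.2058] [0.4684 0.2115] [0.4066 0.3615] [0.4265 0.3668]
lip [0.4808 0.3877] [0.5261 0.2192]
grip [0.43671912 0.28542972]
```

carry_out(moves=[[[-0.001, 0.005, -0.04, 0, 0, 0, 0.0918], [0, 0, -0.04, 0, 0, 0, 0.0918], [0, 0, -0.035, 0, 0, 0, 0.0918], [0, 0, -0.0075, 0, 0, 0, 0.0918], [0, 0, 0, 0, 0, 0, 0.0918]]])

```text
time_s: 1.45
eef_pos: [0.4392, 0.28, 0.0939]
orientation: [-1.571, 0.002, 0.253]
contact_force: [-1.2, 0.4, -0.1]
finger_gap: 1.0
```

carry_out(moves=[[[0, 0, 0, 0, 0, 0, 0.01], [0, 0, 0, 0, 0, 0, 0.01], [0, 0, 0, 0, 0, 0, 0.01], [0, 0, 0, 0, 0, 0, 0.01], [0, 0, 0, 0, 0, 0, 0.01]]], force=50)

```text
time_s: 1.95
eef_pos: [0.4393, 0.2813, 0.0947]
orientation: [-1.571, -0.001, 0.255]
contact_force: [-0.1, 0.2, -1.1]
finger_gap: 0.613
```

carry_out(moves=[[[0, 0, 0, 0, 0, 0, 0.01], [0, 0, 0, 0, 0, 0, 0.01], [0, 0, 0, 0, 0, 0, 0.01]]])

```text
time_s: 2.25
eef_pos: [0.4392, 0.2812, 0.0942]
orientation: [-1.571, -0.0, 0.255]
contact_force: [-0.4, 0.5, -1.1]
finger_gap: 0.354
```

carry_out(moves=[[[0, 0, 0, 0, 0, 0, 0.01], [0, 0, 0, 0, 0, 0, 0.01], [0, 0, 0, 0, 0, 0, 0.01], [0, 0, 0, 0, 0, 0, 0.01]]])

```text
time_s: 2.65
eef_pos: [0.4391, 0.2811, 0.0941]
orientation: [-1.571, 0.0, 0.255]
contact_force: [0.2, 0.2, -0.4]
finger_gap: 0.262
```

```bash
python3 - <<'E'
from station import arm, vision
import cv2
s=arm.state();print(s['eef_pos'],s['orientation'],s['time_s'],s['contact_force'],s['wrist_torque'])
d=vision.get_image('side');cv2.imwrite('pics/d2.png',d['image'][:,:,::-1])
E
```

```text
[0.43907983 0.28109347 0.09414964] [-1.57086278e+00  2.61553356e-04  2.54991587e-01] 2.65 [ 0.1513634   0.20974246 -0.38297868] [-0.03455116  0.00855561  0.04860017]
```

View pics/d2.png

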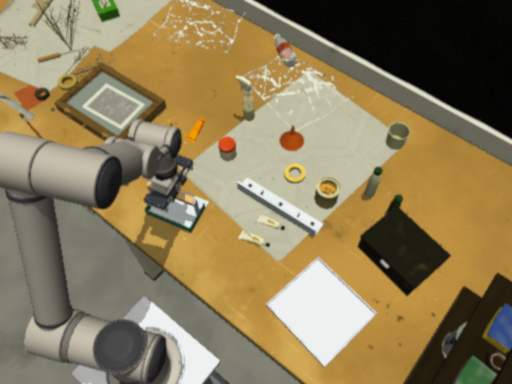

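carry_out(moves=[[[0, 0, 0.02, 0, 0, 0, 0.01], [-0.01, 0, 0.025, 0, 0, 0, 0.01], [-0.014, -0.02, 0, 0, 0, -0.03, 0.01], [-0.014, -0.04, 0, 0, 0, -0.035, 0.01], [0, -0.045, 0, 0, 0, -0.04, 0.01]]])

```text
time_s: 3.2
eef_pos: [0.3988, 0.1757, 0.1387]
orientation: [-1.571, 0.002, 0.152]
contact_force: [0.9, -0.8, -4.0]
finger_gap: 0.26
```

carry_out(moves=[[[0, -0.045, 0, 0, 0, -0.04, 0.01], [0, -0.045, 0, 0, 0, -0.04, 0.01], [0, -0.045, 0, 0, 0, 0, 0.01], [0, -0.04, 0, 0, 0, 0, 0.01], [0, -0.015, 0, 0, 0, 0, 0.01]]])

```text
time_s: 3.7
eef_pos: [0.401, -0.0168, 0.1391]
orientation: [-1.572, -0.0, 0.067]
contact_force: [-0.1, 0.3, -3.5]
finger_gap: 0.259
```

carry_out(moves=[[[0, 0, 0, 0, 0, 0, 0.01], [0, 0, 0, 0, 0, 0, 0.01]]])

```text
time_s: 3.9
eef_pos: [0.4009, -0.0137, 0.139]
orientation: [-1.57, 0.001, 0.069]
contact_force: [-0.3, -0.1, -4.0]
finger_gap: 0.258
```

```bash
python3 - <<'E'
from station import arm, vision
import cv2
s=arm.state();print(s['eef_pos'],s['orientation'],s['time_s'],s['contact_force'],s['wrist_torque'])
d=vision.get_image('wrist');cv2.imwrite('pics/w3.png',d['image'][:,:,::-1])
d=vision.get_image('scene');cv2.imwrite('pics/s3.png',cv2.resize(d['image'][80:280,200:350,::-1],None,fx=4,fy=3,interpolation=cv2.INTER_CUBIC))
d=vision.get_image('side');cv2.imwrite('pics/d3.png',cv2.resize(d['image'][140:360,150:380,::-1],None,fx=2.7,fy=2.7,interpolation=cv2.INTER_CUBIC))
E
```

```text
[ 0.40092195 -0.01368219  0.13900393] [-1.57020171e+00  5.58492341e-04  6.87947288e-02] 3.9 [-0.31857664 -0.14135122 -3.96424075] [ 0.02145133 -0.03448583  0.01807301]
```

View pics/w3.png

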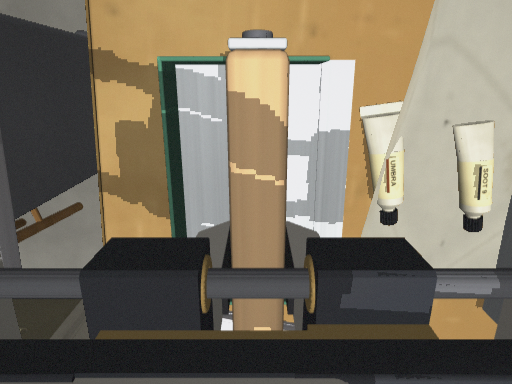

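View pics/s3.png

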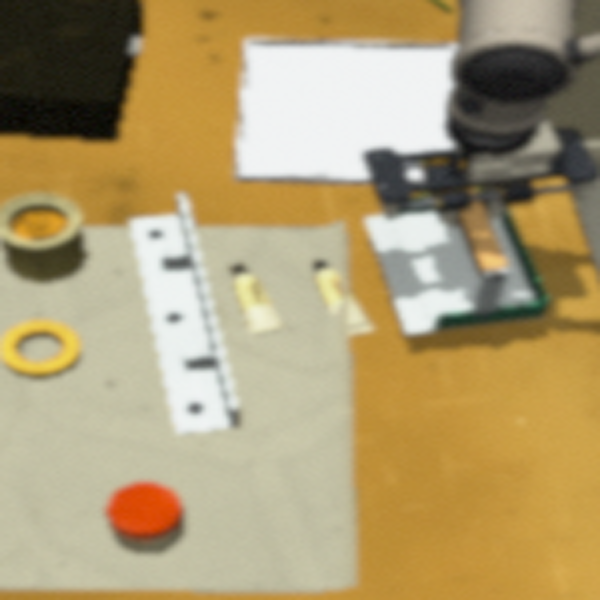

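View pics/d3.png

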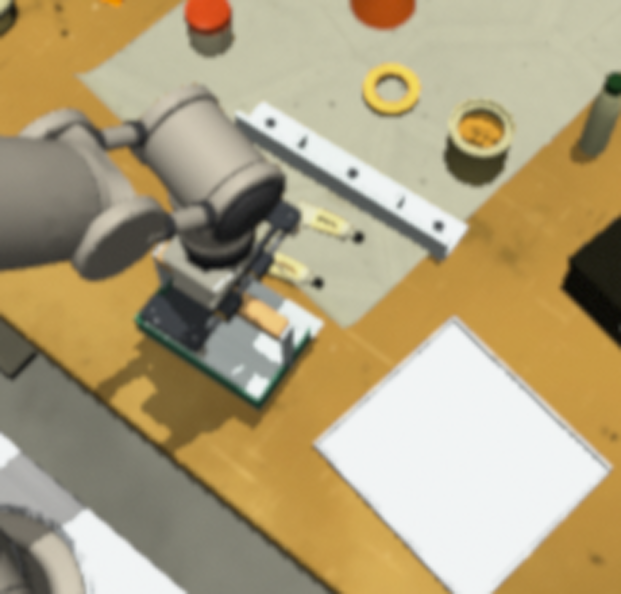

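```bash
python3 - <<'E'
from h import *
p=(np.array([.40092,-.01368,.139]),[-1.5702,.0006,.0688])
w=lambda u,v,z:hit('wrist',u,v,z,p)
print('bar far end',w(257.5,50,.169),'lip far corner',w(354,61,.0465),'lip',w(343,248,.0465))
print('t2',w(389,218,.012),w(381,108,.008),'t1',w(473,226,.012),w(474,124,.008))
d=lambda u,v,z:hit('side',150+u/2.7,140+v/2.7,z)
print('rail',d(236,112,.052),d(440,240,.052),'bottom',d(442,259,0),d(238,128,0))
E
```

```text
bar far end [0.3945 0.0753] lip far corner [0.4622 0.0833] lip [ 0.4755 -0.0628]
t2 [ 0.5244 -0.0468] [0.501  0.0507] t1 [ 0.6037 -0.0493] [0.5831 0.0429]
rail [0.629  0.1691] [ 0.6447 -0.1389] bottom [ 0.6478 -0.1453] [0.634  0.1732]
```

carry_out(moves=[[[0, 0, -0.02, 0, 0, -0.006, 0.01], [0, 0, -0.018, 0, 0, 0, 0.01], [0, 0, -0.006, 0, 0, 0, 0.01], [0, 0, -0.003, 0, 0, 0, 0.01], [0, 0, 0, 0, 0, 0, 0.01]]])

```text
time_s: 4.55
eef_pos: [0.4011, -0.013, 0.0939]
orientation: [-1.571, -0.0, 0.066]
contact_force: [-5.3, 1.2, 14.8]
finger_gap: 0.261
```

carry_out(moves=[[[0.01, 0.0006, 0, 0, 0, 0, 0.01], [0.01, 0.0006, 0, 0, 0, 0, 0.01], [0.01, 0.0006, 0, 0, 0, 0, 0.01], [0.01, 0.0006, 0, 0, 0, 0, 0.01], [0.01, 0.0006, 0, 0, 0, 0, 0.01]]])

```text
time_s: 5.05
eef_pos: [0.4515, -0.0103, 0.0939]
orientation: [-1.571, -0.0, 0.065]
contact_force: [-5.8, 0.1, 12.5]
finger_gap: 0.26
```

```bash
cat > look.py <<'E'
import sys
from station import arm, vision
import cv2, numpy as np
n=sys.argv[1]
s=arm.state();print(s['eef_pos'],s['orientation'],s['time_s'],s['contact_force'],s['wrist_torque'])
a=vision.get_image('wrist')['image'][:,:,::-1]
d=vision.get_image('side')['image'][140:320,180:360,::-1]
d=cv2.resize(d,None,fx=2.13,fy=2.13,interpolation=cv2.INTER_CUBIC)[:384]
im=np.hstack([a[:,100:],d[:,:388]]) if d.shape[0]==384 else np.hstack([a[:383,100:],d[:383,:388]])
cv2.imwrite(f'pics/{n}.png',im)
E
python3 look.py p1
```

```text
[ 0.45151413 -0.01025843  0.09392404] [-1.57116489e+00 -2.77451325e-04  6.54959353e-02] 5.05 [-5.81463978  0.08714386 12.47042274] [0.06450373 1.24384633 0.05128558]
```

View pics/p1.png

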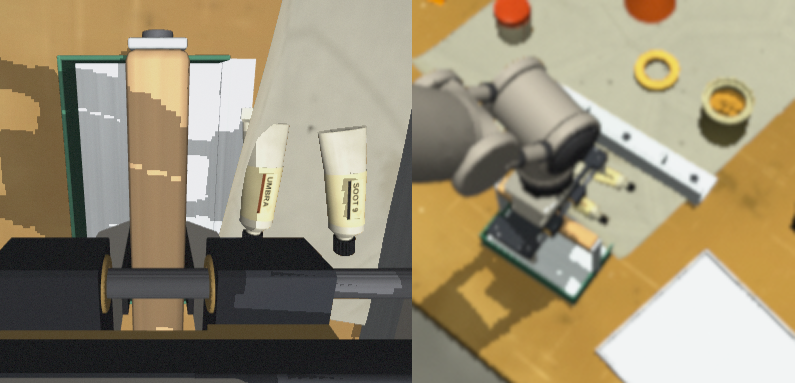

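carry_out(moves=[[[0.01, 0.0006, 0, 0, 0, 0, 0.01], [0.01, 0.0006, 0, 0, 0, 0, 0.01], [0.01, 0.0006, 0, 0, 0, 0, 0.01], [0.01, 0.0006, 0, 0, 0, 0, 0.01], [0.01, 0.0006, 0, 0, 0, 0, 0.01]]])

```text
time_s: 5.65
eef_pos: [0.5014, -0.0072, 0.0939]
orientation: [-1.571, -0.0, 0.065]
contact_force: [-5.5, -0.9, 10.5]
finger_gap: 0.259
```

```bash
python3 look.py p2
```

```text
[ 0.50143057 -0.00717536  0.09392127] [-1.57110392e+00 -7.47315232e-05  6.54702442e-02] 5.65 [-5.51151216 -0.89875775 10.5213969 ] [0.05617057 1.16072929 0.07306868]
```

View pics/p2.png

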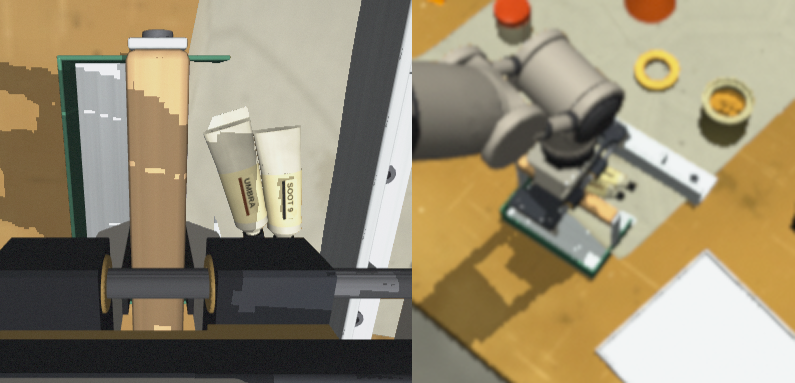

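carry_out(moves=[[[0.008, 0.0005, 0, 0, 0, 0, 0.01], [0.008, 0.0005, 0, 0, 0, 0, 0.01], [0.008, 0.0005, 0, 0, 0, 0, 0.01], [0.008, 0.0005, 0, 0, 0, 0, 0.01]]])

```text
time_s: 6.15
eef_pos: [0.5333, -0.0051, 0.094]
orientation: [-1.571, -0.0, 0.065]
contact_force: [-4.5, -0.7, 9.0]
finger_gap: 0.256
```

```bash
python3 look.py p3
```

```text
[ 0.53334085 -0.0051206   0.09395702] [-1.57102352e+00 -9.15973158e-05  6.53741287e-02] 6.15 [-4.51131251 -0.72425395  9.00335461] [0.0691104  1.0351626  0.06924463]
```

View pics/p3.png

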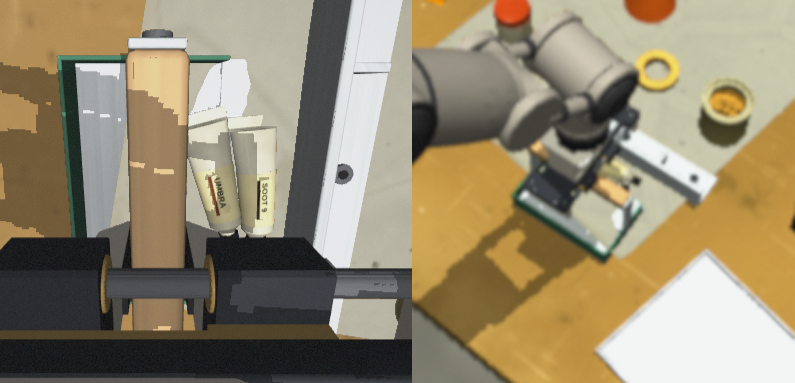

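```bash
python3 - <<'E'
from h import *
p=(np.array([.53334,-.0051,.09396]),[-1.571,0,.0654])
w=lambda u,v,z:hit('wrist',u+100,v,z,p)
print('rail bot',w(284,250,0),w(314,0,0),'top',w(328,320,.052),w(354,0,.052))
p=(np.array([.50143,-.0072,.09392]),[-1.571,0,.0654])
print('rail bot',w(320,250,0),w(359,0,0),'top',w(402,0,.052),w(341,383,.052))
E
python3 - <<'E'
import cv2
a=cv2.imread('pics/p3.png');cv2.imwrite('pics/p3z.png',cv2.resize(a[0:270,150:412],None,fx=2.2,fy=2.2))
E
```

```text
rail bot [ 0.643  -0.0549] [0.6301 0.133 ] top [ 0.6606 -0.0818] [0.6305 0.122 ]
rail bot [ 0.6413 -0.055 ] [0.6286 0.1329] top [0.6243 0.1216] [ 0.6509 -0.1402]
```

View pics/p3z.png

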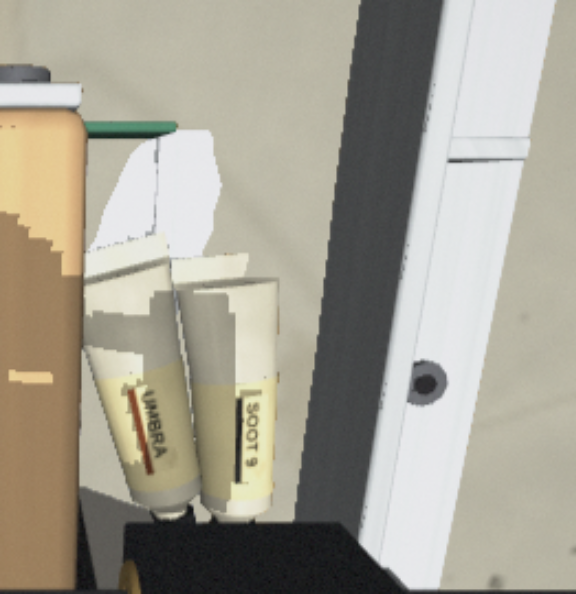

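carry_out(moves=[[[0.007, 0.0005, 0, 0, 0, 0, 0.01], [0.007, 0.0005, 0, 0, 0, 0, 0.01], [0.007, 0.0005, 0, 0, 0, 0, 0.01], [0.005, 0.0003, 0, 0, 0, 0, 0.01]]])

```text
time_s: 6.65
eef_pos: [0.5592, -0.0033, 0.094]
orientation: [-1.571, 0.0, 0.065]
contact_force: [-5.3, -1.1, 9.2]
finger_gap: 0.258
```

```bash
python3 look.py p4
```

```text
[ 0.55917171 -0.00331246  0.09396144] [-1.57100587e+00  2.47357201e-04  6.54148285e-02] 6.65 [-5.26196024 -1.08390938  9.24869541] [0.02739318 1.19495933 0.02119708]
```

View pics/p4.png

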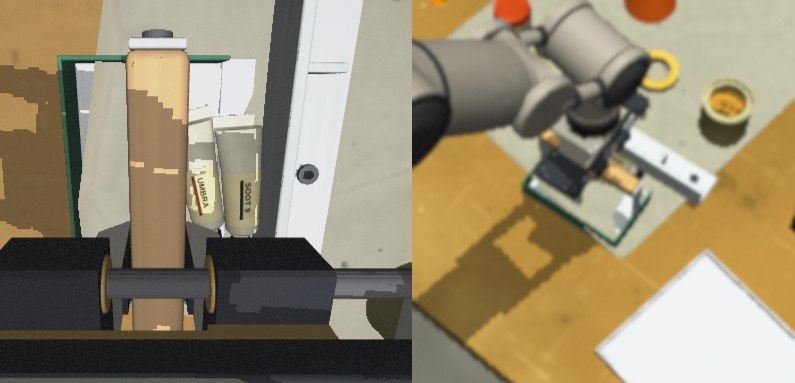

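carry_out(moves=[[[0.004, 0.0003, 0, 0, 0, 0, 0.01], [0.003, 0.0002, 0, 0, 0, 0, 0.01], [0, 0, 0, 0, 0, 0, 0.01]]])

```text
time_s: 7.05
eef_pos: [0.5665, -0.0028, 0.094]
orientation: [-1.571, -0.001, 0.065]
contact_force: [-4.2, 0.1, 7.9]
finger_gap: 0.256
```

```bash
python3 look.py p5
```

```text
[ 0.56646614 -0.00276346  0.09396978] [-1.57097047e+00 -7.04928300e-04  6.52925356e-02] 7.05 [-4.21830763  0.13676023  7.94209617] [0.12165213 0.8777091  0.03105563]
```

View pics/p5.png

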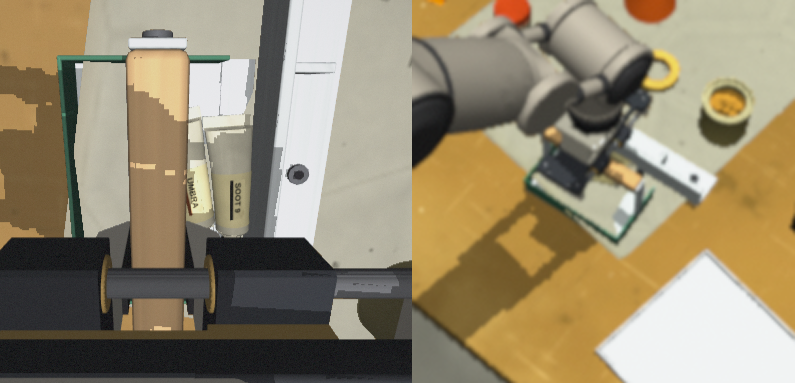

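carry_out(moves=[[[0.002, 0.0001, 0, 0, 0, 0, 0.01], [0.001, 0, 0, 0, 0, 0, 0.01], [0, 0, 0, 0, 0, 0, 0.01]]])

```text
time_s: 7.45
eef_pos: [0.5673, -0.0025, 0.0941]
orientation: [-1.57, 0.004, 0.065]
contact_force: [-10.9, 0.4, 13.3]
finger_gap: 0.261
```

carry_out(moves=[[[-0.005, -0.0003, 0.004, 0.002, -0.03, 0, 0.01], [-0.0032, -0.0002, 0.004, 0.002, -0.03, 0, 0.01], [-0.0032, -0.0002, 0.004, 0.002, -0.03, 0, 0.01], [-0.0032, -0.0002, 0.004, 0.002, -0.03, 0, 0.01], [0, 0, 0, 0, 0, 0, 0.01]]])

```text
time_s: 7.95
eef_pos: [0.5534, -0.0035, 0.1084]
orientation: [-1.57, -0.119, 0.065]
contact_force: [-0.7, -0.2, -5.0]
finger_gap: 0.256
```

```bash
python3 look.py p6
```

```text
[ 0.55339835 -0.00354247  0.10844283] [-1.57009039 -0.11911761  0.06486418] 7.95 [-0.68864029 -0.18367795 -4.97359906] [-0.09832583  0.3391121  -0.01526633]
```

View pics/p6.png

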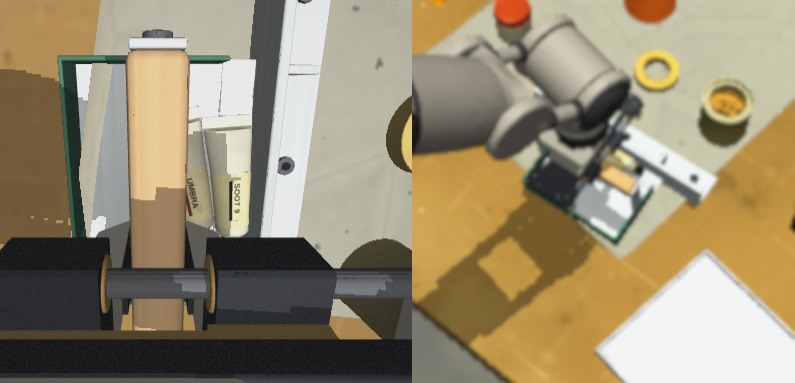

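carry_out(moves=[[[0, 0, 0.006, 0, 0, 0, 0.01], [0, 0, 0.012, 0, 0, 0, 0.01], [0, 0, 0.016, 0, 0, 0, 0.01], [0, 0, 0.016, 0, 0, 0, 0.01], [0, 0, 0.01, 0, 0, 0, 0.01]]])

```text
time_s: 8.55
eef_pos: [0.5555, -0.0044, 0.1703]
orientation: [-1.571, -0.123, 0.064]
contact_force: [-0.7, 0.1, -5.7]
finger_gap: 0.26
```

carry_out(moves=[[[0, 0, 0.006, 0, 0, 0, 0.01], [0, 0, 0, 0, 0, 0, 0.01]]])

```text
time_s: 8.75
eef_pos: [0.5551, -0.0044, 0.1752]
orientation: [-1.571, -0.122, 0.064]
contact_force: [0.6, -0.0, -6.5]
finger_gap: 0.258
```

```bash
python3 look.py p7
```

```text
[ 0.55507902 -0.0043808   0.17516466] [-1.57087158 -0.12192858  0.0640859 ] 8.75 [ 0.58689486 -0.02395343 -6.47663907] [-0.04455682  0.38677192  0.06353498]
```

View pics/p7.png

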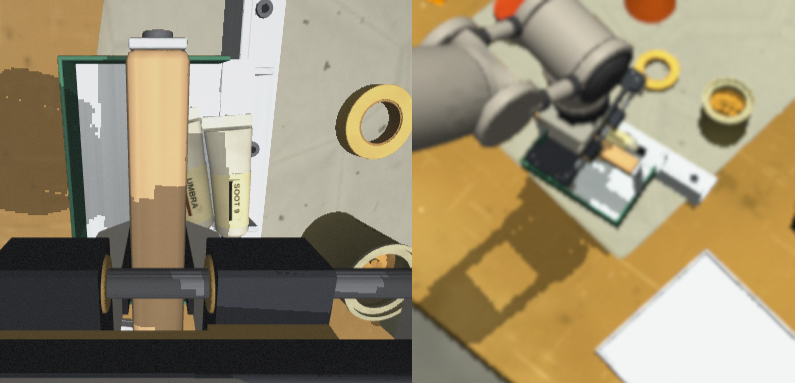

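carry_out(moves=[[[-0.003, -0.008, 0, 0, 0, -0.01, 0.01], [-0.005, -0.015, 0, 0, 0, -0.015, 0.01], [-0.008, -0.022, 0, 0, 0, -0.02, 0.01], [-0.009, -0.028, 0, 0, 0, -0.02, 0.01], [-0.01, -0.03, 0, 0, 0, -0.02, 0.01]]])

```text
time_s: 9.35
eef_pos: [0.5186, -0.109, 0.1739]
orientation: [-1.571, -0.12, -0.022]
contact_force: [-0.6, -0.7, -5.8]
finger_gap: 0.253
```

carry_out(moves=[[[-0.01, -0.03, 0, 0, 0, -0.02, 0.01], [-0.01, -0.03, 0, 0, 0, -0.02, 0.01], [-0.01, -0.03, 0, 0, 0, -0.02, 0.01], [-0.01, -0.03, 0, 0, 0, -0.02, 0.01], [-0.009, -0.025, 0, 0, 0, -0.02, 0.01]]])

```text
time_s: 9.85
eef_pos: [0.469, -0.2549, 0.174]
orientation: [-1.571, -0.12, -0.124]
contact_force: [0.2, -0.2, -5.4]
finger_gap: 0.257
```

carry_out(moves=[[[-0.007, -0.02, 0, 0, 0, -0.02, 0.01], [-0.005, -0.015, 0, 0, 0, -0.015, 0.01], [-0.004, -0.01, 0, 0, 0, 0, 0.01], [-0.002, -0.007, 0, 0, 0, 0, 0.01], [-0.001, -0.003, 0, 0, 0, 0, 0.01]]])

```text
time_s: 10.35
eef_pos: [0.4514, -0.3077, 0.1741]
orientation: [-1.57, -0.12, -0.156]
contact_force: [0.1, 0.2, -5.8]
finger_gap: 0.255
```

```bash
python3 look.py p8; python3 - <<'E'
from station import vision
import cv2
d=vision.get_image('scene');cv2.imwrite('pics/s8.png',cv2.resize(d['image'][80:280,200:350,::-1],None,fx=4,fy=3,interpolation=cv2.INTER_CUBIC))
E
```

```text
[ 0.45140841 -0.30768363  0.1741252 ] [-1.5703254  -0.12018781 -0.15612732] 10.35 [ 0.10703909  0.17129925 -5.76043752] [ 0.02460965  0.35700304 -0.05381085]
```

View pics/p8.png

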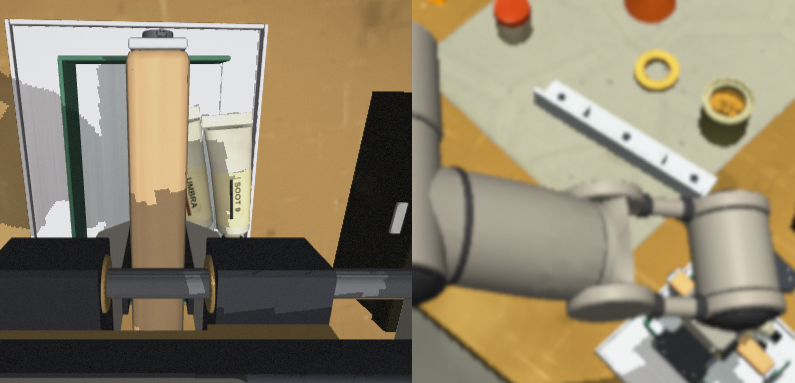

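View pics/s8.png

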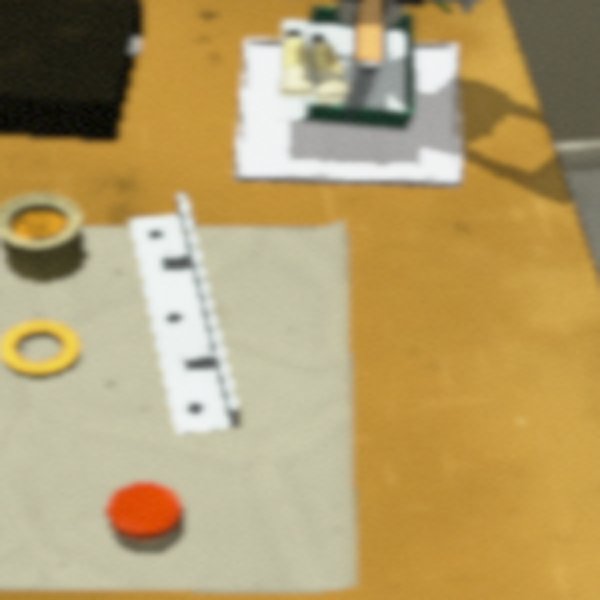

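```bash
python3 - <<'E'
from h import *
p=(np.array([.4514,-.3077,.1741]),[-1.5703,-.1202,-.1561])
w=lambda u,v,z:hit('wrist',u+100,v,z,p)
a=w(7,23,.014);b=w(268,24,.014);print(a,b,np.linalg.norm(b-a),np.arctan2(*(b-a)[::-1]))
x=(b-a)/np.linalg.norm(b-a);print('centre',(a+b)/2+.125*np.array([x[1],-x[0]]))
E
```

```text
[ 0.3649 -0.1673] [ 0.5898 -0.1991] 0.2271370731518745 -0.14046501523689645
centre [ 0.45984955 -0.30696887]
```

carry_out(moves=[[[0.001, -0.001, -0.006, 0, 0, 0, 0.01], [0.001, -0.001, -0.012, 0, 0, 0, 0.01], [0.001, 0, -0.014, 0, 0, 0, 0.01], [0, 0, -0.01, 0, 0, 0, 0.01], [0, 0, -0.005, 0, 0, 0, 0.01]]])

```text
time_s: 11.0
eef_pos: [0.4541, -0.3085, 0.1254]
orientation: [-1.569, -0.118, -0.156]
contact_force: [1.2, 1.0, -5.9]
finger_gap: 0.256
```

carry_out(moves=[[[0.001, 0, 0, 0.003, 0.02, 0, 0.01], [0.001, 0, 0, 0.0045, 0.03, 0, 0.01], [0.001, 0, 0, 0.0045, 0.03, 0, 0.01], [0, 0, 0, 0.0045, 0.027, 0, 0.01], [0, 0, 0, 0.002, 0.012, 0, 0.01]]])

```text
time_s: 11.5
eef_pos: [0.4585, -0.3097, 0.1278]
orientation: [-1.572, -0.0, -0.156]
contact_force: [0.3, -0.2, -5.8]
finger_gap: 0.257
```

```bash
python3 look.py p9
```

```text
[ 0.45852093 -0.30974958  0.12781673] [-1.57174575e+00 -1.32954822e-04 -1.55739330e-01] 11.5 [ 0.33908846 -0.20998188 -5.77715805] [-0.00189714  0.13289134 -0.00202236]
```

View pics/p9.png

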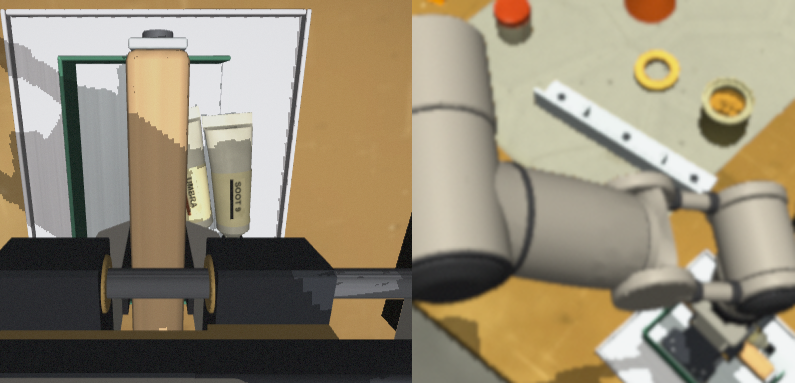

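carry_out(moves=[[[-0.001, 0, -0.008, 0, 0, 0, 0.01], [-0.001, 0, -0.008, 0, 0, 0, 0.01], [-0.001, 0, -0.006, 0, 0, 0, 0.01], [0, 0, -0.004, 0, 0, 0, 0.01], [0, 0, -0.002, 0, 0, 0, 0.01]]])

```text
time_s: 12.1
eef_pos: [0.4543, -0.3092, 0.0986]
orientation: [-1.57, 0.001, -0.156]
contact_force: [-0.2, -0.1, -6.4]
finger_gap: 0.256
```

carry_out(moves=[[[0, 0, -0.001, 0, 0, 0, 0.01], [0, 0, 0, 0, 0, 0, 0.01]]])

```text
time_s: 12.3
eef_pos: [0.4547, -0.3094, 0.0984]
orientation: [-1.571, -0.0, -0.156]
contact_force: [0.1, 0.1, -5.4]
finger_gap: 0.254
```

carry_out(moves=[[[0, 0, -0.001, 0, 0, 0, 0.01], [0, 0, -0.0005, 0, 0, 0, 0.01], [0, 0, 0, 0, 0, 0, 0.01]]])

```text
time_s: 12.6
eef_pos: [0.455, -0.3097, 0.098]
orientation: [-1.572, -0.001, -0.156]
contact_force: [-0.9, 0.4, 5.9]
finger_gap: 0.256
```

carry_out(moves=[[[0, 0, 0.0005, 0, 0, 0, 0.03], [0, 0, 0, 0, 0, 0, 0.05], [0, 0, 0, 0, 0, 0, 0.07], [0, 0, 0, 0, 0, 0, 0.0918], [0, 0, 0, 0, 0, 0, 0.0918]]])

```text
time_s: 13.1
eef_pos: [0.4546, -0.3094, 0.0972]
orientation: [-1.571, 0.0, -0.156]
contact_force: [-0.1, -0.7, 1.1]
finger_gap: 0.623
```

carry_out(moves=[[[0, 0, 0, 0, 0, 0, 0.0918], [0, 0, 0, 0, 0, 0, 0.0918], [0, 0, 0, 0, 0, 0, 0.0918], [0, 0, 0, 0, 0, 0, 0.0918], [0, 0, 0, 0, 0, 0, 0.0918]]])

```text
time_s: 13.6
eef_pos: [0.4546, -0.3094, 0.0972]
orientation: [-1.571, 0.0, -0.156]
contact_force: [0.6, 0.2, 0.1]
finger_gap: 0.992
```

carry_out(moves=[[[0, 0, 0.01, 0, 0, 0, 0.0918], [0, 0, 0.03, 0, 0, 0, 0.0918], [0, 0, 0.04, 0, 0, 0, 0.0918], [0, 0, 0.04, 0, 0, 0, 0.0918], [0, 0, 0, 0, 0, 0, 0.0918]]])

```text
time_s: 14.1
eef_pos: [0.4568, -0.3112, 0.2239]
orientation: [-1.577, -0.01, -0.156]
contact_force: [1.1, -0.3, 0.4]
finger_gap: 0.998
```

carry_out(moves=[[[0, 0.05, 0, 0, 0, 0, 0.0918], [0, 0.05, 0, 0, 0, 0, 0.0918], [0, 0.05, 0, 0, 0, 0, 0.0918], [0, 0.05, 0, 0, 0, 0, 0.0918], [0, 0, 0, 0, 0, 0, 0.0918]]])

```text
time_s: 14.6
eef_pos: [0.4539, -0.1042, 0.2176]
orientation: [-1.569, 0.001, -0.15]
contact_force: [0.1, 0.0, 0.6]
finger_gap: 1.002
```

```bash
python3 - <<'E'
from station import vision,arm
import cv2,numpy as np
print(arm.state()['time_s'],arm.state()['contact_force'])
d=vision.get_image('scene')['image'][80:280,200:350,::-1]
e=vision.get_image('side')['image'][220:370,260:385,::-1]
cv2.imwrite('pics/f.png',np.hstack([cv2.resize(d,(400,533)),cv2.resize(e,(400,533),interpolation=cv2.INTER_CUBIC)]))
E
```

```text
14.6 [0.0828263  0.00934713 0.60377093]
```

View pics/f.png

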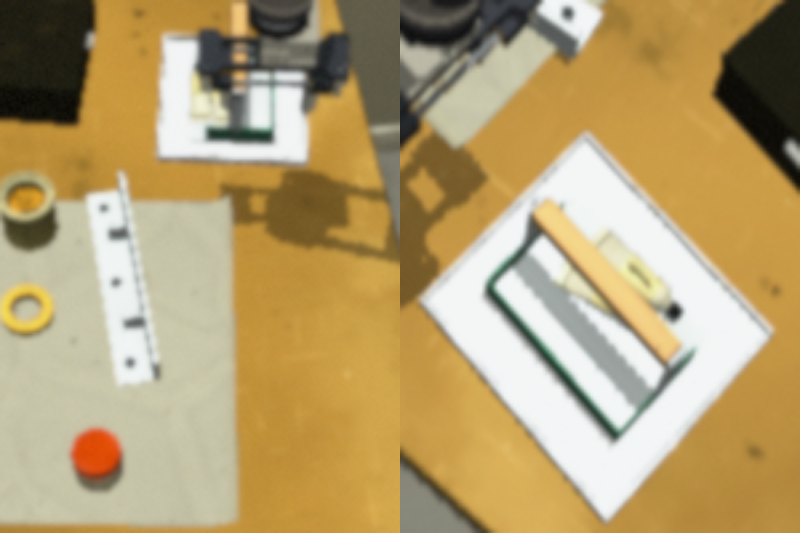

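```bash
python3 -c "
from station import arm
print(arm.sign_off())"
```

```text
the job is handed in; nothing more can be done
None
```

The loaded scoop is sitting flat in the drip tray with both tubes still on its pan. The gripper is open and clear, and I handed the job in at about 14.7 s of the 58 s allowed. No verdict was reported.

- **Scooping:** I took the scoop by its cross bar, squared it to the rail and pushed it flat along the bench. Both tubes rode onto the pan. I stopped when the sideways force rose to about 11 N with the lip at the rail.
- **Lift and carry:** I tilted the nose up about 7° and lifted the scoop more than 40 mm. The wrist force of 5 to 6 N matched the scoop plus both tubes. I carried it over the tray, levelled it and lowered it until it touched, then let go.
- **Last checks:** In the last pictures the scoop looks level and about central in the tray, and both tubes are on the pan. The second tube is half hidden under the bar in the side view. The jar, tape and tin appear in the same places as at the start. The force reading was near zero with the gripper clear.
- **Disagreements:** My estimates of the rail's angle ran from 0.04 to 0.08 rad depending on the camera. I pushed at 0.065 rad, and the lip met the rail within 2 to 3 mm of where I expected.

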